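# Post the slide carrier through the returns slot

### The job

Take the white slide carrier by its finger tab out of the grooved stand and post it, tab up, down through the narrow slot in the top of the grey returns box, pushing it gently past the spring catches until it drops inside. The slotted top plate sits anywhere up to about two centimetres off the middle of the box, towards its front or back, so feel for the slot against the two ears behind it and never force the carrier or lean on the box. Leave the beaker, the bottle and the tape roll where they stand.

Things in the scene. Friction and masses are not known exactly. Their poses are not given: they have to be found in the camera images.
- carrier: white plastic slide carrier, an upright flat plate 8 mm thick (its x), about 0.09 kg, standing in the stand's groove. Body 80 mm wide (y), z = 0 to 45 mm, both lower corners cut at 45 degrees by 6 mm; a finger tab 30 mm wide (y) rises from its middle, z = 45 to 95 mm. Origin: centre of the underside, z up.
- tab_top (a point): middle of the tab's upper edge, 95 mm above the carrier's origin. Hold only the upper 25 mm of the tab, across its thickness: then the fingers stay above the box while the body goes through the slot
- stand: grey plastic block fixed to the worktop, 60 x 104 x 25 mm (x, y, z), with one groove along its y, 11 mm wide, 84 mm long and 20 mm deep (groove floor at z = 5 mm), in which the carrier stands, parallel to it. Origin: centre of the underside.
- returns_box: grey sheet-steel returns box fixed to the worktop, 130 x 130 mm (x, y), walls 4 mm, floor at z = 5 mm, roof at z = 125 mm. Origin: centre of the underside. Between two rails (to z = 133 mm) on the roof lies an aluminium top plate, 94 x 116 x 6 mm, with the slot in its middle. The plate is clamped off-centre: it gives only above about 25 N.
- mouth (a point): point 131 mm above the box's origin, axes as the box: level of the top plate's upper face. NOT the slot's centre: that lies at y = 0 but at an unmeasured x from -18 to +18 mm of here. The slot is 11 mm in x, 84 mm in y (the carrier goes in with its width along y); its walls reach 20 mm down.
- ears (a point): point 6 mm above mouth, fixed to the box. At this height two upright ears (11 mm tall) stand on the top plate directly behind the slot (+x), at y = -46 to -26 and 26 to 46 mm, the middle free for the fingers. Their front faces are flush with the slot's far wall, 5.5 mm in +x from the true centre of the slot.
- catches (a point): point 9 mm below mouth: level of two round sprung catches (radius 8 mm), one in each y end of the slot, jutting in 5 mm. The carrier's body passes them under a push of 3 to 12 N and is held if let go half way. When its shoulders (carrier z = 45 mm) are over 10 mm below the mouth it is free and drops in when let go.
- beaker: small plastic beaker standing loose, 54 x 60 x 68 mm; bystander. Origin: centre of the underside
- small_bottle: small amber bottle with white cap standing loose, 50 mm wide, 101 mm high; bystander. Origin: centre of the underside
- tape_roll: roll of tan tape lying loose, 68 x 78 x 19 mm; bystander. Origin: centre of the underside
Things that resemble listed ones, but are neither listed nor needed, are in the scene too. Leave any orange look-alike of the carrier alone.

How it is judged:
On the way, in this order (a step that is already met when the one before it is completed fails the run):
1. the carrier is lifted clear out of the stand, upright (height (world z) of carrier above 0.05 m and angle between carrier's own z axis and vertical below 0.3 rad), for 0.1 s.
2. the carrier's lower edge is in the slot, tab up (z of carrier in the frame of returns_box between 0.03 and 0.125 m and angle between carrier's own z axis and vertical below 0.15 rad and x of carrier in the frame of returns_box between -0.023 and 0.023 m and y of carrier in the frame of returns_box between -0.008 and 0.008 m), for 0.1 s.
At the end, for the whole second after the job is handed in: the carrier lies at rest wholly inside the returns box: its underside and its tab's upper edge are within the box's walls, the tab's upper edge lower than 118 mm above the worktop (at least 13 mm below the slot's mouth) (z of tab_top in the frame of returns_box below 0.118 m and z of carrier in the frame of returns_box below 0.11 m and linear speed of carrier below 0.03 m/s and x of carrier in the frame of returns_box between -0.063 and 0.063 m and y of carrier in the frame of returns_box between -0.063 and 0.063 m and x of tab_top in the frame of returns_box between -0.063 and 0.063 m and y of tab_top in the frame of returns_box between -0.063 and 0.063 m); the robot touches nothing.
It fails at once if the carrier is pressed against the returns box with more than 20 N before it has gone through the slot (contact force between carrier and returns_box above 20 N and z of tab_top in the frame of returns_box above 0.118 m).
It fails at once if the robot presses on the returns box with more than 25 N (contact force between the arm and returns_box above 25 N).
It fails at once if the robot's fingers press on the returns box with more than 25 N (contact force between the fingers and returns_box above 25 N).
It fails at once if the beaker, the bottle or the tape roll is moved more than 30 mm (distance of any of beaker, small_bottle, tape_roll from where it was at the start of the episode above 0.03 m).
It also fails if it takes over 48 s, if anything falls off the work surface, if the arm or the gripper's body presses on something with over 40 N, if the wrist force passes 120 N, or if a joint passes its speed limit or range.

### The arm

A 7-joint arm with a two-finger parallel gripper is mounted at the origin on a cart in front of the work surface, level with it; the furniture and walls round the work are solid. World frame = base frame: x ahead of the robot, y to its left, z up, the work surface at z = 0. Lengths are in m, angles in rad, forces in N, time in s.
With the tool pointing down it reaches from about 0.4 to 0.85 m from the base axis. Payload 10.4 kg.
Tool frame: the origin (TCP) lies where the fingers leave the gripper's body, on its centre line; the fingertips stand 73 mm ahead of it and the grasp point (between the pads) lies 54 mm ahead of it; z points along the fingers, y is the line along which they close (so a half turn about z gives the same grasp; the last joint's range is limited). The gripper opens to 85 mm and grips with 20 to 120 N. Pads are 22 mm wide; open, the fingers measure 114 mm over their backs; the gripper's body (76 mm by 85 mm) begins 54 mm behind the grasp point. The pads swing forward as they close: fully open they stand 13 mm farther back than shut.
Start: joints at [-1.326, 0.332, -0.065, 1.46, 0.022, 1.35, -0.088], TCP at [0.165, 0.603, 0.304] pointing down, gripper open.
Joint ranges: [-2.6, 2.6], [-0.5, 2.12], [-1.47, 1.34], [0.16, 2.42], [-1.27, 4.41], [0.06, 2.06], [-2.6, 2.6]. Speed limits (rad/s): [2.22, 2.22, 2.79, 2.79, 3.14, 3.14, 3.14].

### API

Orientations are given as a unit quaternion [x, y, z, w].
In Python, from workcell import manip, camera gives the robot as it stands. The module is installed in compiled form; this text tells all that it offers.
- The arm moves only by the shell command python3 -m creep 'ROWS' [OPENING] [FORCE]. ROWS is JSON, a list of rows, each a list of 2 entries, a list of its own where there are three numbers: the shift along the tool's x, y, z in mm, then the turn about the tool's z in rad. In form: [[[tx, ty, tz], twist], ...]. A call has 1 to 5 rows; each row is the pose to reach, as a shift and turn from the pose commanded when the call began, along the tool's axes at that moment; what a row does not reach only later rows make up. A row lasts 1/12 s, in which the tool goes at most 41.7 mm and 7.16 degrees, less where a joint would pass 70% of its speed; a pose out of reach is approached as far as the arm can. A call with a gripper value outside its range is refused whole. OPENING is the opening, from 0 (shut) to 1 (fully open), set as the call begins (- or left out, the last holds). The fingers move at their own pace and stop on an object; FORCE is the grip in N (left out, the last holds). Time passes only in rows, so rows that repeat a pose let the fingers close. It gives the time, the measured TCP pose, the force, the opening and the grip force at its end, in the units of the state.
- manip.get_obs(): the state, without advancing time (a new reading comes with each control period).
- camera(name): name is "scene" or "top" or "wrist"; returns a dict with "pixels" (400x640x3 uint8, red, green, blue), "z_map" (400x640 float32, m along the optical axis (not along the pixel's ray), 0 where there is no reading), "fx", "fy", "cx", "cy" (pixels), "extrinsics" (4x4, takes a point from world to camera coordinates). Camera axes: x right, y down, z forward; pixel columns grow to the right and rows downward; lengths in m; the calibration is good to about 2 mm. A picture is of the moment at which its call begins.
- manip.hand_in(): hands the job in; it is judged then, once.
The state is a dict: "clock": time; "joint_pos": joint angles; "joint_velocities": joint speeds; "tau": joint torques, N m; "position": TCP position; "ee_rot": TCP orientation; "ft_force": force on the tool from outside, world axes, zero at the start; "torque": the same for the moment, N m; "grip_width": opening from 0.0 (shut) to 1.0 (fully open); "grasp_force": force on a finger pad.
Only numpy, scipy, OpenCV 4.12 (cv2) and the standard library are available. Lean on these libraries where they do the work, as an engineer would, in place of code of your own. Each camera call takes 0.05 s, during which the arm holds its last target. There are 200 camera calls.

## Working session

There is one attempt and no reset: what is moved stays moved. The work goes in short steps, Python scripts to look and compute and a shell command to move; the robot and the scene stay as the last step left them, time stands still between calls to the robot, and variables do not carry over. Pictures are saved under pics/ and viewed, at most 10 in all, crops included, and the job is handed in when it is done.

```bash
mkdir -p pics
cat > h.py <<'E'
import numpy as np, cv2
from workcell import manip, camera
def P(c,u,v,z=None):
    "pixel -> world by depth, or onto plane z"
    E=np.array(c["extrinsics"]); R=E[:3,:3]; t=E[:3,3]
    d=np.array([(u-c["cx"])/c["fx"],(v-c["cy"])/c["fy"],1.])
    o=-R.T@t; w=R.T@d
    s=c["z_map"][int(v),int(u)] if z is None else (z-o[2])/w[2]
    return o+s*w
def cloud(c):
    E=np.array(c["extrinsics"]); v,u=np.mgrid[:400,:640]; Z=c["z_map"]
    p=np.stack([(u-c["cx"])/c["fx"]*Z,(v-c["cy"])/c["fy"]*Z,Z],-1)
    return (p-E[:3,3])@E[:3,:3]
def save(c,n): cv2.imwrite(f"pics/{n}.png",c["pixels"][...,::-1])
E
python3 - <<'E'
from h import *
a=camera("top");b=camera("scene")
np.save("top.npy",a,allow_pickle=True);np.save("scene.npy",b,allow_pickle=True)
save(a,"top");save(b,"scene")
o=manip.get_obs();print(o)
for c in(a,b):print(c["fx"],c["extrinsics"])
E
```

```text
{'clock': 0.1, 'joint_pos': array([-1.32558395,  0.33280004, -0.06473367,  1.46084   ,  0.0215873 ,
        1.34990074, -0.08849186]), 'joint_velocities': array([ 0.00033568, -0.00338125,  0.0005567 , -0.00185287,  0.00068755,
        0.00045122,  0.00023023]), 'tau': array([ 1.13784172e-03, -6.26755214e+01,  4.90596006e-02, -3.92419875e+01,
        1.63656764e-02,  7.01047189e-03,  3.50041591e-05]), 'position': array([0.16530257, 0.60249621, 0.30320919]), 'ee_rot': array([ 1.33478582e-01,  9.91051500e-01, -6.22993657e-04, -6.73081056e-05]), 'ft_force': array([-0.25857812,  0.29697345,  0.50739791]), 'torque': array([-0.00857654, -0.0482645 ,  0.00940077]), 'grasp_force': 0.0, 'grip_width': 0.9935431372190495}
463.6022333560133 [[ 0.02015351 -0.9997835   0.00517642 -0.02599314]
 [-0.98510097 -0.02074146 -0.17072165  0.53152839]
 [ 0.17079205 -0.00165865 -0.9853057   1.19361732]
 [ 0.          0.          0.          1.        ]]
400.6724967452937 [[ 0.80307388 -0.59570541 -0.01440173 -0.43971528]
 [-0.35032666 -0.45245076 -0.82009728  0.25379259]
 [ 0.48202031  0.66364401 -0.57204287  0.96446029]
 [ 0.          0.          0.          1.        ]]
```

View pics/top.png

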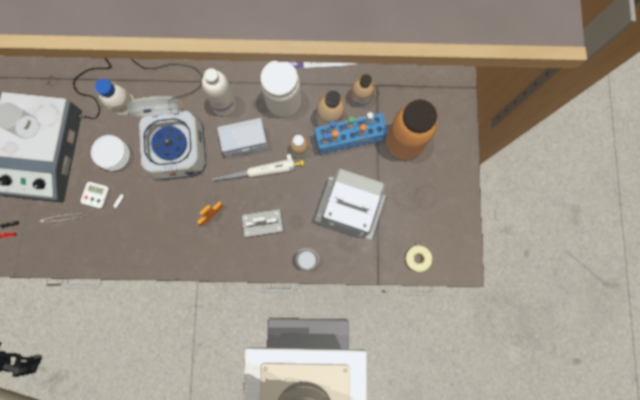

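View pics/scene.png

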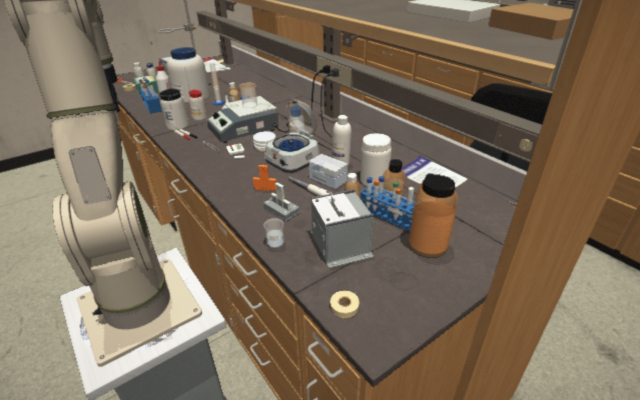

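The top view shows the grey stand with the white carrier at (262,222), the orange look-alike at (210,212), and the returns box at (350,203) with a dark slot at (352,207). The beaker is at (306,259), the tape roll at (419,258) and the bottle probably at (298,145). In the scene view the white carrier is at (282,195), the orange one at (264,178) and the box at (342,225). Two things could be the carrier. The white one standing in the grey grooved stand fits the description, and the orange one has the wrong colour. I'll confirm this in an enlarged crop and measure.

Run:
```python
from h import *
a=np.load("top.npy",allow_pickle=True).item();b=np.load("scene.npy",allow_pickle=True).item()
A=cv2.resize(a["pixels"][165:280,190:400],None,fx=3.6,fy=3.6,interpolation=cv2.INTER_CUBIC)[:,:780]
B=cv2.resize(b["pixels"][150:275,240:385],None,fx=1.5,fy=1.5)
B=cv2.resize(b["pixels"][160:270,245:385],None,fx=2.5,fy=2.5,interpolation=cv2.INTER_CUBIC)
cv2.imwrite("pics/crop.png",cv2.resize(np.vstack([cv2.resize(A,(660,360)),cv2.resize(B,(305,240)).repeat(1,0) if 0 else np.pad(cv2.resize(B,(305,240)),((0,0),(0,355),(0,0)))])[...,::-1],None,fx=1,fy=1))
for n,c,(u0,u1,v0,v1) in(("top",a,(235,290,200,245)),("scene",b,(255,310,170,225)),("topbox",a,(305,400,160,245)),("scbox",b,(300,385,180,275))):
    p=cloud(c)[v0:v1,u0:u1];z=p[...,2]
    print(n)
    for lo,hi in((.015,.035),(.04,.06),(.06,.085),(.085,.115),(.115,.128),(.128,.133),(.133,.15)):
        m=(z>lo)&(z<hi)
        if m.sum()>5:
            q=p[m][:,:2].astype(np.float32);r=cv2.minAreaRect(q*1000);print(lo,hi,m.sum(),q.mean(0).round(4),np.round(r[0],1),np.round(r[1],1),round(r[2],1),z[m].mean())
```

```text
top
0.015 0.035 698 [0.4784 0.1261] [480.1 127.4] [ 60.6 104. ] 10.3 0.025388394588161018
0.04 0.06 78 [0.479  0.1262] [479.7 127.3] [ 9.  77.9] 10.1 0.0495483206273006
0.06 0.085 18 [0.477  0.1243] [476.6 125. ] [ 5.9 28. ] 21.8 0.0735069980615547
0.085 0.115 46 [0.479 0.127] [479.7 127. ] [ 8.8 28.2] 7.6 0.09901544297843717
scene
0.015 0.035 531 [0.4979 0.1573] [551.3 195.5] [238.2 213.1] 12.6 0.02408020541253898
0.04 0.06 213 [0.4714 0.1587] [464.6 140.4] [293.   82.2] 68.5 0.04912511537359811
0.06 0.085 177 [0.449  0.1213] [455.4 130.5] [296.   67.7] 63.7 0.06920445742747651
0.085 0.115 48 [0.4768 0.1241] [477.6 124.9] [ 8.2 30.7] 14.2 0.09526881064550415
topbox
0.015 0.035 41 [ 0.4673 -0.0912] [467.5 -87.6] [122.3   4.7] 72.1 0.025657567380407326
0.04 0.06 46 [ 0.4672 -0.0915] [465.9 -91.5] [125.8   5.3] 72.2 0.05088732006821996
0.06 0.085 69 [ 0.468  -0.0885] [466.1 -91.4] [126.2   5.5] 72.3 0.07251147261571061
0.085 0.115 112 [ 0.4719 -0.0921] [ 492.3 -100.3] [126.5  56.8] 70.1 0.0994255017366357
0.115 0.128 761 [ 0.5568 -0.1204] [ 529.8 -112.2] [129.1 130.6] 72.1 0.12490403137396991
0.128 0.133 1302 [ 0.5178 -0.1075] [ 529.5 -111.4] [130.1 129.1] 72.2 0.13075480788485333
0.133 0.15 521 [ 0.5143 -0.1075] [ 528.8 -111.2] [129.2 128.4] 72.0 0.134943892741951
scbox
0.015 0.035 594 [ 0.5749 -0.0363] [630.  -21.3] [402.3 246.2] 63.4 0.024193976656120646
0.04 0.06 499 [ 0.5687 -0.1167] [586.5 -89.4] [308.1 175.6] 24.7 0.050134896061506104
0.06 0.085 782 [ 0.5831 -0.1002] [585.5 -73.8] [318.5 181.2] 33.9 0.07231005657089218
0.085 0.115 704 [ 0.5386 -0.1318] [579.9 -72.6] [309.5 178.3] 38.1 0.09971193825015169
0.115 0.128 591 [ 0.5446 -0.1323] [ 585.7 -114.5] [156.  274.5] 89.3 0.12345514398913837
0.128 0.133 762 [ 0.5133 -0.1119] [ 528.  -111.5] [134.8 129. ] 71.7 0.1314335052021362
0.133 0.15 344 [ 0.5147 -0.1115] [ 527.6 -112.3] [133.1 126.9] 72.0 0.13475838104495566
```

View pics/crop.png

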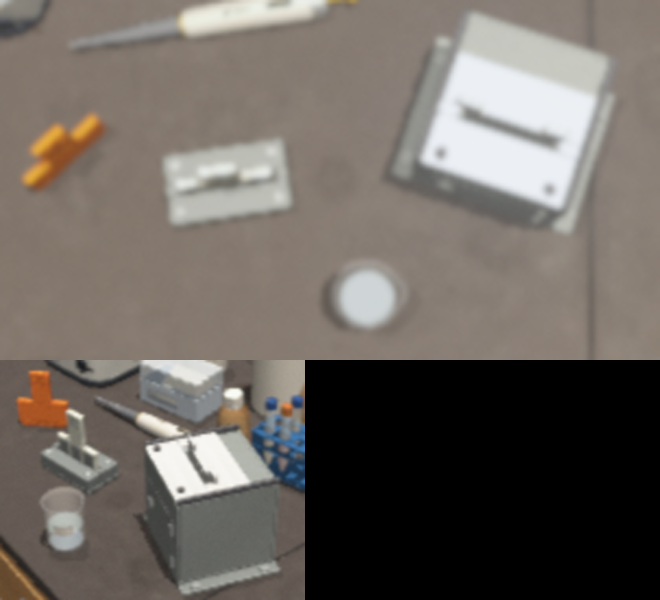

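The crop confirms it: the white carrier, with its tab up, stands in the grey grooved stand at crop (228,180). The orange one at (62,150) lies loose with no stand, so I leave it alone. The stand is at (0.480,0.127) with yaw about +10°, and the box is at (0.530,-0.112) with yaw about -18°. Next I approach above the carrier.

```bash
cat > rem.py <<'E'
import sys; from h import *
from scipy.spatial.transform import Rotation as R
o=manip.get_obs(); r=R.from_quat(o["ee_rot"]).as_matrix()
x,y,z,yaw=map(float,sys.argv[1:5])
s=r.T@(np.array([x,y,z])-o["position"])*1000
cur=np.degrees(np.arctan2(r[1,1],r[0,1]))
d=(yaw-cur+90)%180-90
print("t",round(o["clock"],2),"rem mm",s.round(1),"twist",round(-np.radians(d),3),"pos",o["position"].round(4),"yaw",cur.round(2),"tilt",np.degrees(np.arccos(-r[2,2])).round(2),"F",o["ft_force"].round(1),"g",round(o["grip_width"],3),round(o["grasp_force"],1))
E
python3 -m creep '[[[-28,-25,3],0.075],[[-57,-50,6],0.15],[[-86,-75,9],0.225],[[-114,-100,12],0.3],[[-143,-125,15],0.375]]' 1
python3 rem.py 0.48 0.127 0.26 10.3
```

```text
clock: 0.52
position: [0.2707, 0.4426, 0.2884]
ee_rot: [0.318, 0.948, -0.0, -0.0]
ft_force: [1.4, 0.1, -0.7]
grip_width: 1.0
grasp_force: 0.0
t 0.52 rem mm [-357.1 -125.9   28.4] twist 0.745 pos [0.2707 0.4426 0.2884] yaw 52.97 tilt 0.03 F [ 1.4  0.1 -0.7] g 1.0 0.0
```

```bash
python3 -m creep '[[[-35,-13,3],0.075],[[-71,-25,6],0.15],[[-106,-38,9],0.225],[[-142,-50,11],0.3],[[-178,-63,14],0.375]]' >/dev/null
python3 rem.py 0.48 0.127 0.26 10.3
```

```text
t 0.93 rem mm [-189.8    6.3   14.7] twist 0.37 pos [0.3755 0.2855 0.2748] yaw 31.49 tilt 0.02 F [ 1.4  0.3 -0.7] g 0.999 0.0
```

```bash
python3 -m creep '[[[-40,1,3],0.09],[[-80,3,6],0.18],[[-120,4,9],0.27],[[-160,5,12],0.36],[[-187,6,15],0.37]]' >/dev/null
python3 -m creep '[[[-3,0,0],0],[[-3,0,0],0]]' >/dev/null
python3 rem.py 0.48 0.127 0.26 10.3
python3 - <<'E'
from h import *
w=camera("wrist");np.save("w1.npy",w,allow_pickle=True);save(w,"w1")
p=cloud(w);z=p[...,2]
for lo,hi in((.02,.03),(.045,.055),(.09,.105)):
    m=(z>lo)&(z<hi)&(np.hypot(p[...,0]-.48,p[...,1]-.127)<.06)
    if m.sum()>5:
        q=p[m][:,:2].astype(np.float32);r=cv2.minAreaRect(q*1000);print(lo,m.sum(),np.round(r[0],1),np.round(r[1],1),round(r[2],1),np.median(z[m]).round(4))
E
```

```text
t 1.52 rem mm [ 0.5  0.9 -0.5] twist -0.0 pos [0.4792 0.1264 0.2595] yaw 10.28 tilt 0.05 F [ 0.1  0.6 -0.1] g 0.999 0.0
0.02 4289 [480.  125.9] [ 60.  103.7] 10.1 0.0234
0.045 260 [480.1 125.9] [ 7.  79.7] 10.2 0.0484
0.09 345 [480.  126.4] [ 7.7 29.3] 10.3 0.0982
```

View pics/w1.png

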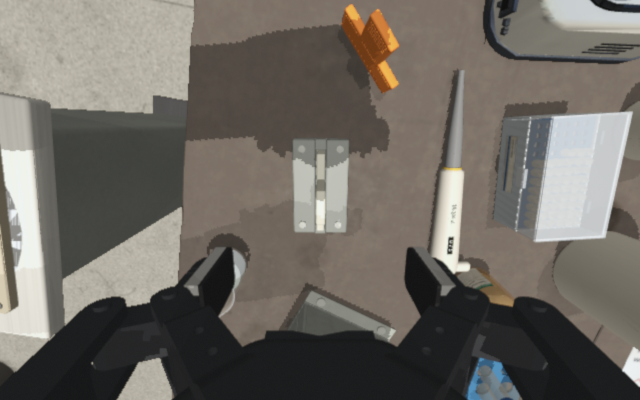

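The wrist view shows the carrier upright in its groove at (320,185), between the open fingers. Both views agree on (0.480,0.126), yaw 10.2° and tab top at about 0.099. I descend and grip the top of the tab.

```bash
python3 -m creep '[[[0,0.7,28],0.002],[[0,0.7,56],0.002],[[0,0.7,84],0.002],[[0,0.7,105],0.002],[[0,0.7,111],0.002]]' 0.5 >/dev/null
python3 rem.py 0.48 0.126 0.148 10.2
python3 -m creep '[[[0,0,0],0],[[0,0,0],0],[[0,0,0],0]]' 0.25 >/dev/null
python3 rem.py 0.48 0.126 0.148 10.2
```

```text
t 1.98 rem mm [-4.1  2.2 -2.2] twist 0.006 pos [0.4771 0.1296 0.1458] yaw 10.54 tilt 0.28 F [ 0.1  1.4 -0.7] g 0.5 0.0
t 2.23 rem mm [-3.1 -0.7  2.4] twist 0.004 pos [0.4801 0.1292 0.1504] yaw 10.42 tilt 0.13 F [0.4 0.4 0.4] g 0.245 0.0
```

```bash
python3 -m creep '[[[0,0,0],0],[[0,0,0],0]]' >/dev/null
python3 rem.py 0.48 0.126 0.148 10.2
```

```text
t 2.4 rem mm [-2.8 -0.5  2. ] twist 0.003 pos [0.48   0.1288 0.15  ] yaw 10.38 tilt 0.12 F [-0.1 -0.   0.3] g 0.251 0.0
```

```bash
python3 -m creep '[[[-2.7,-0.5,2],0.003],[[-2.7,-0.5,2],0.003],[[-2.7,-0.5,2],0.003],[[-2.7,-0.5,2],0.003]]' >/dev/null
python3 rem.py 0.48 0.126 0.148 10.2
python3 -m creep '[[[0,0,0],0],[[0,0,0],0],[[0,0,0],0],[[0,0,0],0],[[0,0,0],0]]' 0 40 >/dev/null
python3 rem.py 0.48 0.126 0.148 10.2
```

```text
t 2.73 rem mm [ 0.3  0.6 -1. ] twist -0.0 pos [0.4795 0.1256 0.147 ] yaw 10.19 tilt 0.01 F [-0.7  0.9  0.5] g 0.253 0.0
t 3.15 rem mm [ 0.2  0.4 -1. ] twist 0.0 pos [0.4796 0.1258 0.147 ] yaw 10.2 tilt 0.02 F [ 0.5 -0.7  2.1] g 0.087 40.3
```

```bash
python3 -m creep '[[[0,0,-5],0],[[0,0,-15],0],[[0,0,-35],0],[[0,0,-65],0],[[0,0,-95],0]]' >/dev/null
python3 -m creep '[[[0,0,-30],0],[[0,0,-60],0],[[0,0,-70],0],[[0,0,-70],0]]' >/dev/null
python3 rem.py 0.53 -0.112 0.31 -18
python3 - <<'E'
from h import *
a=camera("top");b=camera("scene");np.save("top2.npy",a,allow_pickle=True)
A=a["pixels"][160:270,220:400];B=b["pixels"][110:270,230:390]
cv2.imwrite("pics/lift.png",np.hstack([cv2.resize(A,(440,270),interpolation=2),cv2.resize(B,(270,270),interpolation=2)])[...,::-1])
E
```

```text
t 3.9 rem mm [-242.9    6.8    4.8] twist 0.492 pos [0.4803 0.1258 0.3152] yaw 10.19 tilt 0.3 F [ 0.1 -0.2 -0.9] g 0.085 40.0
```

View pics/lift.png

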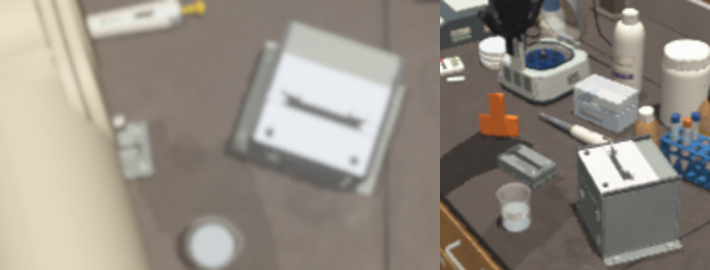

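Run:
```python
from h import *
a=np.load("top.npy",allow_pickle=True).item();b=np.load("scene.npy",allow_pickle=True).item()
th=np.radians(-18);ex=np.array([np.cos(th),np.sin(th)]);ey=np.array([-ex[1],ex[0]])
c0=np.array([.5295,-.1115])
for c in(a,b):
    p=cloud(c);z=p[...,2];q=p[...,:2]-c0;X=q@ex*1000;Y=q@ey*1000
    inn=(abs(X)<70)&(abs(Y)<70)
    m=inn&(z>.137)&(z<.15);print("ears",m.sum(),[ (round(x),round(y),round(k*1000)) for x,y,k in zip(X[m],Y[m],z[m])][:40])
    m=inn&(abs(Y)<45)&(z>.128)&(z<.135);print("plate X",np.percentile(X[m],[0.5,2,98,99.5]).round(1))
    m=inn&(abs(Y)<45)&(z>.122)&(z<.127);print("roof X",np.percentile(X[m],[0.5,2,50,98,99.5]).round(1) if m.sum() else 0)
    m=inn&(abs(Y)<30)&(abs(X)<45)&(z<.120)&(z>0);print("slot deep",m.sum(),X[m].mean(),Y[m].mean())
    # dark slot pixels, by rays onto plane z=.131
    g=cv2.cvtColor(c["pixels"],cv2.COLOR_RGB2GRAY);v,u=np.where((g<110)&inn&(abs(X)<40)&(abs(Y)<45))
    w=np.array([P(c,i,j,.131)[:2]-c0 for i,j in zip(u,v)])*1000
    print("dark",len(u),(w@ex).mean(),np.percentile(w@ex,[5,50,95]).round(1),np.percentile(w@ey,[2,50,98]).round(1))
```

```text
ears 55 [(46, 62, 140), (27, 64, 137), (5, 64, 138), (4, 61, 138), (9, 47, 138), (-8, 62, 140), (24, -27, 138), (-7, 44, 142), (-10, 46, 142), (-9, 44, 140), (-10, 41, 146), (-8, 39, 143), (-7, 37, 143), (29, -64, 137), (-12, 45, 137), (-11, 43, 139), (-12, 40, 144), (-11, 38, 143), (-9, 36, 141), (-9, 34, 141), (-8, 31, 140), (-7, 29, 143), (-12, 37, 140), (-13, 35, 146), (-11, 33, 143), (-10, 30, 140), (-9, 28, 141), (-12, 30, 139), (-12, 27, 144), (-34, 61, 138), (-9, -26, 142), (-8, -29, 139), (-7, -31, 141), (-12, -27, 144), (-11, -29, 143), (-10, -32, 142), (-9, -34, 140), (-9, -36, 146), (-7, -39, 141), (-12, -33, 140)]
plate X [-64.  -62.4  47.9  61.1]
roof X [-64.8 -64.2  45.2  64.2  64.9]
slot deep 81 0.32607968303677254 -0.35382070291776274Traceback (most recent call last):
  File "<stdin>", line 15, in <module>
ValueError: matmul: Input operand 1 has a mismatch in its core dimension 0, with gufunc signature (n?,k),(k,m?)->(n?,m?) (size 2 is different from 0)
```

The white carrier is out of the stand, which is now empty at crop (527,163), and it hangs in the gripper. The box top is unobstructed, with the slot at crop (322,112). From above the ears lie 7 to 13 mm towards the front from the box centre, so the slot centre is about -17 mm in box x. I take one closer wrist look from just past the box.

```bash
python3 rem.py 0.4955 -0.216 0.315 -18
python3 -m creep '[[[-15,0,0],0.05],[[-45,2,0],0.1],[[-80,4,0],0.15],[[-115,7,0],0.2],[[-150,10,0],0.25]]' >/dev/null
python3 rem.py 0.4955 -0.216 0.315 -18
```

```text
t 4.0 rem mm [-339.1  -44.4   -3.7] twist 0.492 pos [0.4791 0.1256 0.3114] yaw 10.2 tilt 0.03 F [-0.1  0.3 -0.4] g 0.083 40.0
t 4.42 rem mm [-194.3   -5.    -4.4] twist 0.238 pos [ 0.5152 -0.0226  0.3104] yaw -4.37 tilt 0.14 F [ 0.7  0.6 -1.1] g 0.086 39.9
```

```bash
python3 -m creep '[[[-38,-1,0],0.06],[[-76,-2,-2],0.12],[[-114,-3,-4],0.18],[[-152,-4,-4],0.24],[[-185,-5,-4],0.24]]' >/dev/null
python3 -m creep '[[[-5,0,0],0],[[-5,0,0],0],[[-5,0,0],0]]' >/dev/null
python3 rem.py 0.4955 -0.216 0.315 -18
python3 - <<'E'
from h import *
w=camera("wrist");np.save("w2.npy",w,allow_pickle=True);save(w,"w2")
th=np.radians(-18);ex=np.array([np.cos(th),np.sin(th)]);ey=np.array([-ex[1],ex[0]])
c0=np.array([.5295,-.1115]);p=cloud(w);z=p[...,2];q=p[...,:2]-c0;X=q@ex*1000;Y=q@ey*1000
inn=(abs(X)<72)&(abs(Y)<72)
for n,m in(("roof/rails/plate",inn&(z>.12)&(z<.137)),("plate",inn&(abs(Y)<55)&(z>.1285)&(z<.1325)),("roof",inn&(abs(Y)<55)&(z>.122)&(z<.1265)),("ears",inn&(z>.136)&(z<.148)&(abs(Y)<50)),("slot deep",inn&(abs(Y)<55)&(abs(X)<45)&(z<.12)&(z>0))):
    if m.sum()<8: print(n,m.sum());continue
    r=cv2.minAreaRect(p[m][:,:2].astype(np.float32)*1000)
    print(n,m.sum(),"X",np.percentile(X[m],[1,10,50,90,99]).round(1),"Y",np.percentile(Y[m],[1,50,99]).round(1),"z",np.median(z[m]).round(4),np.round(r[0],1),np.round(r[1],1),round(r[2],1))
E
```

```text
t 5.08 rem mm [-6.5  2.2 -0.4] twist 0.0 pos [ 0.4954 -0.2091  0.3146] yaw -17.98 tilt 0.13 F [-0.5  1.5 -1.4] g 0.086 39.9
roof/rails/plate 23157 X [-62.3 -51.4   4.3  53.5  64.5] Y [-64.7   1.1  55. ] z 0.1293 [ 529.1 -116.2] [123.5 130.5] 72.6
plate 13805 X [-62.7 -55.  -18.9  21.9  29.2] Y [-53.7   5.5  54.2] z 0.1297 [ 513.6 -106.1] [109.8  94. ] 72.2
roof 5960 X [-19.9  33.6  47.9  62.1  65.4] Y [-54.    5.3  54. ] z 0.1236 [ 530.3 -111.9] [110.  130.4] 72.1
ears 340 X [-10.8 -10.7  -8.6  -7.   -6.3] Y [-47.2  26.   44. ] z 0.1405 [ 520.8 -110.1] [91.7  4.6] 71.9
slot deep 1047 X [-29.7 -28.3 -22.3 -17.2 -15.9] Y [-39.9   9.6  54.2] z 0.0037 [511.  -98.6] [96.  16.9] 72.1
```

View pics/w2.png

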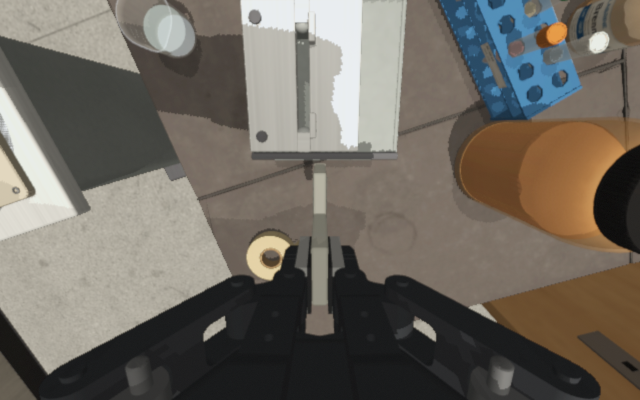

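The wrist view shows the box with the slot at (303,80) and the ears just right of it, and the carrier hanging upright at (320,210). This gives the ear fronts at box x of about -11 mm and the slot centre at about -16.5 mm. I move to just in front of the ears, then feel towards +x.

```bash
python3 rem.py 0.5073 -0.1053 0.315 -18
python3 -m creep '[[[22,-3,0],0],[[47,-8,0],0],[[72,-13,0],0],[[92,-17,0],0],[[101,-19,0],0]]' >/dev/null
python3 -m creep '[[[0,0,0],0],[[0,0,0],0],[[0,0,0],0]]' >/dev/null
python3 rem.py 0.5073 -0.1053 0.277 -18
```

```text
t 5.13 rem mm [101.4 -20.7  -0.2] twist 0.002 pos [ 0.4959 -0.2081  0.3148] yaw -17.86 tilt 0.11 F [-0.1  0.9  0.1] g 0.083 39.9
t 5.8 rem mm [ 2.5 -2.3 38.8] twist 0.001 pos [ 0.5087 -0.1084  0.3158] yaw -17.95 tilt 0.02 F [-0.6 -1.3 -0.8] g 0.085 39.9
```

```bash
python3 -m creep '[[[1,-1,10],0],[[2,-2,20],0],[[2,-2,28],0],[[2,-2,34],0],[[2,-2,36],0]]' >/dev/null
python3 -m creep '[[[0,0,0],0],[[0,0,0],0],[[0,0,0],0],[[0,0,0],0]]' >/dev/null
python3 rem.py 0.5073 -0.1053 0.277 -18
python3 -m creep '[[[0,0,0],0],[[0,0,0],0]]' >/dev/null
python3 rem.py 0.5073 -0.1053 0.277 -18
```

```text
t 6.55 rem mm [-0.8 -0.3  3.3] twist 0.002 pos [ 0.5079 -0.1046  0.2803] yaw -17.87 tilt 0.04 F [-0.5  0.3 -0.9] g 0.081 39.9
t 6.72 rem mm [-0.8 -0.2  3.1] twist 0.002 pos [ 0.5078 -0.1046  0.2801] yaw -17.87 tilt 0.02 F [-0.2 -1.5 -1.1] g 0.084 39.9
```

```bash
cat > f.py <<'E'
from h import *
th=np.radians(-18);ex=np.array([np.cos(th),np.sin(th)]);ey=np.array([-ex[1],ex[0]])
o=manip.get_obs();q=(o["position"][:2]-[.5295,-.1115])*1000;F=o["ft_force"];T=o["torque"]
print("t",round(o["clock"],2),"X %.1f Y %.1f z %.1f"%(q@ex,q@ey,o["position"][2]*1000),"Fx %.1f Fy %.1f Fz %.1f"%(F[:2]@ex,F[:2]@ey,F[2]),"T",T.round(2),"g",round(o["grip_width"],3),round(o["grasp_force"],1))
E
python3 -m creep '[[[0,0,1],0],[[0,0,2],0],[[0,0,3],0],[[0,0,3],0],[[0,0,3],0]]' >/dev/null; python3 f.py
python3 -m creep '[[[0,1,0],0],[[0,2,0],0],[[0,3,0],0],[[0,4,0],0],[[0,4,0],0]]' >/dev/null; python3 f.py
python3 -m creep '[[[0,1,0],0],[[0,1,0],0],[[0,1,0],0]]' >/dev/null; python3 f.py
python3 -m creep '[[[0,1,0],0],[[0,1,0],0],[[0,1,0],0]]' >/dev/null; python3 f.py
```

```text
t 7.13 X -22.9 Y -0.2 z 276.8 Fx 0.9 Fy 0.2 Fz -1.2 T [0.05 0.04 0.06] g 0.089 39.9
t 7.55 X -18.7 Y -0.2 z 276.9 Fx -0.6 Fy 0.3 Fz -0.9 T [-0.07 -0.01 -0.03] g 0.082 39.9
t 7.8 X -17.9 Y -0.2 z 276.9 Fx 0.2 Fy -0.8 Fz -0.2 T [-0.   -0.02  0.03] g 0.086 39.9
t 8.05 X -16.9 Y -0.2 z 276.9 Fx -0.6 Fy -1.3 Fz -0.9 T [-0.03 -0.02  0.  ] g 0.088 39.9
```

```bash
python3 -m creep '[[[0,0.5,0],0],[[0,1,0],0],[[0,1,0],0]]' >/dev/null; python3 f.py
python3 -m creep '[[[0,0.5,0],0],[[0,1,0],0],[[0,1,0],0]]' >/dev/null; python3 f.py
```

```text
t 8.3 X -15.8 Y -0.2 z 276.9 Fx -0.8 Fy -0.3 Fz -1.0 T [0.   0.01 0.03] g 0.085 39.9
t 8.55 X -14.9 Y -0.2 z 276.8 Fx -0.9 Fy -0.4 Fz -0.1 T [0.08 0.16 0.01] g 0.084 40.0
```

```bash
python3 -m creep '[[[0,0.5,0],0],[[0,0.5,0],0],[[0,0.5,0],0]]' >/dev/null; python3 f.py
python3 -m creep '[[[0,0.5,0],0],[[0,0.5,0],0],[[0,0.5,0],0]]' >/dev/null; python3 f.py
```

```text
t 8.8 X -14.7 Y -0.2 z 276.8 Fx -2.1 Fy -0.0 Fz 0.2 T [0.22 0.69 0.03] g 0.086 40.1
t 9.05 X -14.3 Y -0.2 z 276.7 Fx -5.5 Fy -0.5 Fz 2.1 T [0.41 1.38 0.08] g 0.085 40.3
```

Contact with the ears is at X ≈ -14.9, which matches the vision estimate, so the slot centre is at about -16.4. I back off to there and lower gently.

```bash
python3 -m creep '[[[0,-1,0],0],[[0,-2,0],0],[[0,-2,0],0],[[0,-2,0],0]]' >/dev/null; python3 f.py
python3 -m creep '[[[0,0,1],0],[[0,0,2],0],[[0,0,3],0],[[0,0,3],0]]' >/dev/null; python3 f.py
python3 rem.py 0.5073 -0.1053 0.277 -18
```

```text
t 9.38 X -15.6 Y -0.1 z 277.1 Fx 0.4 Fy -0.4 Fz -0.9 T [-0.02 -0.   -0.01] g 0.083 39.9
t 9.72 X -15.9 Y -0.2 z 273.6 Fx -0.1 Fy -0.6 Fz -2.2 T [ 0.04 -0.02  0.01] g 0.087 39.9
t 9.72 rem mm [-0.7 -7.1 -3.4] twist 0.002 pos [ 0.5143 -0.1068  0.2736] yaw -17.88 tilt 0.01 F [-0.3 -0.6 -2.2] g 0.087 39.9
```

```bash
python3 -m creep '[[[0,-0.5,0],0],[[0,-0.5,0],0],[[0,-0.5,1],0],[[0,-0.5,2],0],[[0,-0.5,2],0]]' >/dev/null; python3 f.py
python3 -m creep '[[[0,0,1],0],[[0,0,2],0],[[0,0,2],0]]' >/dev/null; python3 f.py
```

```text
t 10.13 X -16.5 Y -0.2 z 271.7 Fx -0.5 Fy -0.0 Fz -0.5 T [ 0.   -0.04 -0.03] g 0.084 39.9
t 10.38 X -16.5 Y -0.2 z 269.7 Fx 0.0 Fy 0.1 Fz -0.5 T [ 0.03  0.06 -0.  ] g 0.08 39.9
```

```bash
for i in 1 2 3; do python3 -m creep '[[[0,0,1],0],[[0,0,2],0],[[0,0,2],0]]' >/dev/null; python3 f.py; done
```

```text
t 10.63 X -16.5 Y -0.2 z 267.7 Fx 0.4 Fy 0.0 Fz -0.4 T [0.01 0.   0.01] g 0.088 39.9
t 10.88 X -16.5 Y -0.2 z 265.7 Fx 0.7 Fy 0.5 Fz -0.7 T [ 0.03  0.02 -0.02] g 0.086 39.9
t 11.13 X -16.1 Y -0.6 z 264.3 Fx -0.5 Fy -1.8 Fz 3.2 T [-0.4   0.16 -0.  ] g 0.087 40.5
```

```bash
for i in 1 2; do python3 -m creep '[[[0,0,1],0],[[0,0,1],0],[[0,0,1],0]]' >/dev/null; python3 f.py; done
```

```text
t 11.38 X -16.1 Y -0.4 z 263.1 Fx 1.3 Fy -1.3 Fz 2.4 T [-0.61 -0.12 -0.04] g 0.085 40.4
t 11.63 X -16.1 Y -0.0 z 262.2 Fx 0.9 Fy -0.3 Fz 5.4 T [-0.4  -0.21  0.01] g 0.087 40.7
```

```bash
for i in 1 2 3; do python3 -m creep '[[[0,0,1],0],[[0,0,1],0],[[0,0,1],0]]' >/dev/null; python3 f.py; done
```

```text
t 11.88 X -16.2 Y -0.1 z 261.0 Fx 0.9 Fy -1.3 Fz 3.4 T [-0.35 -0.35 -0.  ] g 0.087 40.6
t 12.13 X -16.4 Y -0.2 z 259.7 Fx 1.6 Fy -1.1 Fz 1.9 T [-0.36 -0.53  0.02] g 0.085 40.3
t 12.38 X -16.5 Y -0.2 z 258.6 Fx 1.5 Fy -0.7 Fz 0.7 T [-0.33 -0.46  0.  ] g 0.084 40.1
```

```bash
for i in 1 2 3; do python3 -m creep '[[[0,0.2,1.3],0],[[0,0.2,2.6],0],[[0,0.2,4],0],[[0,0.2,4],0]]' >/dev/null; python3 f.py; done
```

```text
t 12.72 X -16.5 Y -0.2 z 254.3 Fx 2.0 Fy -0.0 Fz -2.4 T [-0.28 -0.33 -0.01] g 0.088 39.7
t 13.05 X -16.1 Y -0.2 z 250.4 Fx 2.3 Fy -0.9 Fz -1.9 T [-0.28 -0.27 -0.01] g 0.083 39.7
t 13.38 X -15.8 Y -0.2 z 246.5 Fx 2.1 Fy -0.6 Fz -1.7 T [-0.3  -0.38  0.01] g 0.083 39.8
```

```bash
for i in 1 2 3 4 5; do python3 -m creep '[[[0,0,1.3],0],[[0,0,2.6],0],[[0,0,4],0],[[0,0,4],0]]' >/dev/null; python3 f.py; done
```

```text
t 13.72 X -15.9 Y -0.2 z 242.5 Fx 1.1 Fy -0.8 Fz -1.0 T [-0.32 -0.42 -0.02] g 0.088 39.8
t 14.05 X -15.9 Y -0.2 z 238.5 Fx 1.1 Fy -0.7 Fz -2.3 T [-0.29 -0.44  0.02] g 0.08 39.7
t 14.38 X -15.9 Y -0.2 z 234.5 Fx 1.5 Fy -0.6 Fz -1.6 T [-0.36 -0.4  -0.02] g 0.088 39.7
t 14.72 X -15.9 Y -0.2 z 230.5 Fx 1.9 Fy -0.9 Fz -1.6 T [-0.3  -0.38  0.02] g 0.079 39.7
t 15.05 X -15.9 Y -0.2 z 226.5 Fx 1.0 Fy -1.2 Fz -2.0 T [-0.35 -0.41  0.04] g 0.085 39.7
```

```bash
for i in 1 2 3; do python3 -m creep '[[[0,0,1.3],0],[[0,0,2.6],0],[[0,0,4],0],[[0,0,4],0]]' >/dev/null; python3 f.py; done
python3 - <<'E'
from h import *
b=camera("scene")
cv2.imwrite("pics/in.png",cv2.resize(b["pixels"][140:270,270:420],(600,520),interpolation=2)[...,::-1])
E
```

```text
t 15.38 X -15.9 Y -0.2 z 222.5 Fx 2.6 Fy -0.6 Fz -2.6 T [-0.31 -0.41  0.  ] g 0.084 39.7
t 15.72 X -15.9 Y -0.2 z 218.3 Fx 3.2 Fy 0.1 Fz -5.0 T [-0.39 -0.58  0.01] g 0.083 39.4
t 16.05 X -16.2 Y -0.5 z 214.2 Fx 1.0 Fy -1.3 Fz -4.3 T [-0.52 -0.13 -0.06] g 0.089 39.4
```

View pics/in.png

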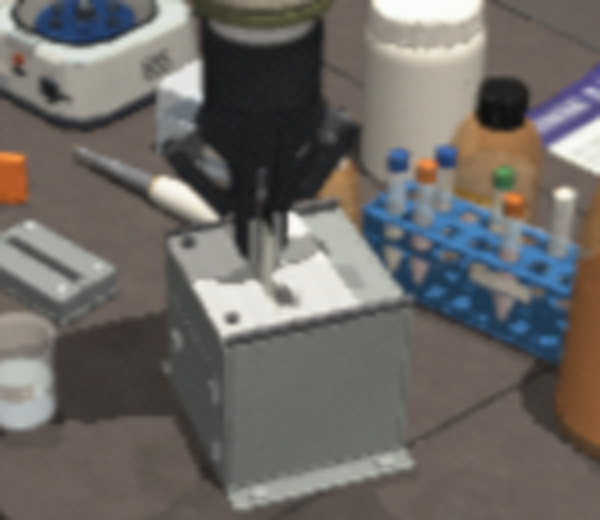

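The picture shows the body fully inside the slot, with only the tab between the fingers above the plate at (265,255). The catches now push the carrier downwards (Fz -4), so it is past them. I release and retreat.

```bash
python3 -m creep '[[[0,0,0],0],[[0,0,0],0],[[0,0,0],0],[[0,0,0],0],[[0,0,0],0]]' 0.5 >/dev/null; python3 f.py
python3 -m creep '[[[0,0,-10],0],[[0,0,-30],0],[[0,0,-60],0],[[0,0,-90],0],[[0,0,-120],0]]' >/dev/null
python3 -m creep '[[[80,0,0],0],[[80,0,0],0],[[80,0,0],0],[[80,0,0],0],[[80,0,0],0]]' >/dev/null; python3 f.py
python3 - <<'E'
from h import *
b=camera("scene");w=camera("wrist")
cv2.imwrite("pics/end.png",np.hstack([cv2.resize(b["pixels"][150:340,220:420],(400,380),interpolation=2),cv2.resize(w["pixels"],(400,380))])[...,::-1])
E
```

```text
t 16.52 X -15.7 Y -0.1 z 215.0 Fx 0.7 Fy -0.1 Fz 0.5 T [-0.02 -0.06 -0.01] g 0.498 0.0
t 17.35 X -15.9 Y 79.3 z 335.3 Fx -0.0 Fy -0.2 Fz 0.1 T [-0.04 -0.02  0.  ] g 0.503 0.0
```

View pics/end.png

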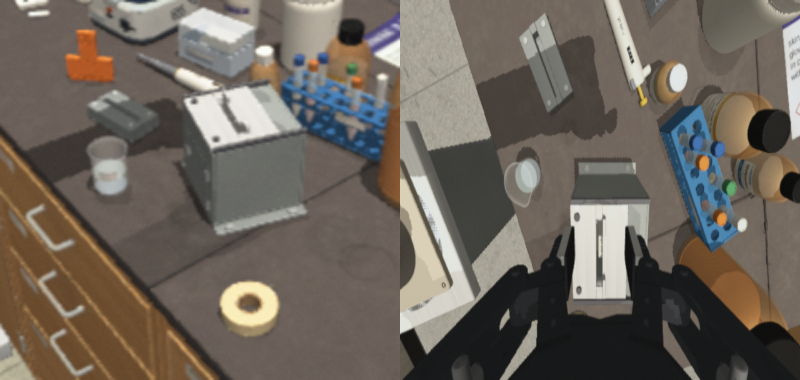

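The carrier is out of sight inside the box. Something light shows in the slot at wrist view (600,245), most likely the tab's top, so I check its height before handing in. The beaker and tape roll stand where they were.

Run:
```python
from h import *
th=np.radians(-18);ex=np.array([np.cos(th),np.sin(th)]);ey=np.array([-ex[1],ex[0]])
w=camera("wrist");p=cloud(w);z=p[...,2];q=p[...,:2]-[.5295,-.1115];X=q@ex*1000;Y=q@ey*1000
m=(abs(X+16.5)<4)&(abs(Y)<25)&(w["z_map"]>0);h=z[m]
print(m.sum(),np.percentile(h,[0,25,50,75,90,100]).round(3))
if np.percentile(h,99)<.115: print(manip.hand_in())
```

```text
200 [0.003 0.076 0.097 0.098 0.099 0.1  ]
the job is handed in; nothing more can be done
None
```

The white carrier is inside the returns box, with its tab's upper edge at about 0.10 m (limit 0.118 m); the gripper is clear, I moved none of the bystanders, and the job was handed in at about 17 s.

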